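# Open up the board tester for a pin clean

### The arm

A 6-joint arm with a two-finger parallel gripper is mounted at the origin on a cart in front of the work surface, level with it; the furniture and walls round the work are solid. World frame = base frame: x ahead of the robot, y to its left, z up, the work surface at z = 0. Lengths are in m, angles in rad, forces in N, time in s.
With the tool pointing down it reaches from about 0.375 to 0.975 m from the base axis. Payload 3.8 kg.
Tool frame: the origin (TCP) lies at the very end of the fingers, on their centre line; the grasp point (between the pads) lies 19 mm behind it; z points along the fingers, y is the direction in which the jaws open and shut (so a half turn about z gives the same grasp; the last joint's range is limited). The gripper opens to 88 mm and grips with 3 to 60 N. Pads are 18 mm wide; open, the fingers measure 123 mm over their backs; the gripper's body (75 mm by 187 mm) begins 45 mm behind the grasp point.
Start: joints at [1.25, 0.264, 1.604, -0, 1.274, -0.037], TCP at [0.189, 0.648, 0.239] pointing down, gripper open.
Joint ranges: [-2.63, 2.63], [-0.94, 2.18], [0.31, 2.57], [-1.31, 4.45], [0, 2.66], [-2.55, 2.55]. Speed limits (rad/s): [2.57, 2.57, 3.14, 3.14, 3.14, 3.14].

### API

Orientations are given as a unit quaternion [x, y, z, w].
In Python, from workcell import manip gives the robot as it stands.
- The arm moves only by the shell command python3 -m inch 'ROWS' [FORCE]. ROWS is a JSON object of lists of equal length, an entry for each row: "turn": the turn, a rotation vector about the tool's x, y, z in degrees, a list of three; "offset": the shift along the tool's x, y, z in mm, a list of three; "jaw": the opening, from 0 (shut) to 1 (fully open). A call has 1 to 5 rows; each row is the pose to reach, as a shift and turn from the pose commanded when the call began, along the tool's axes at that moment; what a row does not reach only later rows make up. A row lasts 1/10 s, in which the tool goes at most 50 mm and 8.59 degrees, less where a joint would pass 70% of its speed; a pose out of reach is approached as far as the arm can. A call with a gripper value outside its range is refused whole. The fingers move at their own pace and stop on an object; FORCE is the grip in N (left out, the last holds). Time passes only in rows, so rows that repeat a pose let the fingers close. It gives the time, the measured TCP pose, the force and the opening at its end, in the units of the state.
- manip.get_obs(): the state, without advancing time (a new reading comes with each control period).
- manip.snapshot(name): name is "side" or "top"; returns the picture (384x512x3 uint8, red, green, blue); there is no depth.
- manip.camera_info(name): a dict with "fov_y" (degrees; the focal length in pixels is half the picture's height over the tangent of half this angle, whatever the lens; pixels are square), "cx", "cy" (the principal point, pixels), "k1" (the pictures are not rectified: a ray, as slopes to the right and down, at radius r is drawn at 1 + k1 r^2 times it, then the intrinsics apply), "position" and "rotation" of the camera in the world. Camera axes: x right, y up, looking along -z (the intrinsics and any distortion apply to the point x, -y, -z); pixel columns grow to the right and rows downward; lengths in m; the calibration is good to about 2 mm. A picture is of the moment at which its call begins. camera_info takes no time and is no camera call.
- manip.job_done(): hands the job in, once; it reports no verdict.
The state is a dict: "time": time; "q": joint angles; "joint_vel": joint speeds; "joint_torque": joint torques, N m; "position": TCP position; "tool_rot": TCP orientation; "wrist_force": force on the tool from outside, world axes, zero at the start; "wrist_torque": the same for the moment, N m; "grip_width": finger opening in m.
Only numpy, scipy, OpenCV 4.12 (cv2) and the standard library are available. Lean on these libraries where they do the work, as an engineer would, in place of code of your own. Each camera call takes 0.05 s, during which the arm holds its last target.

### The job

The contact pins inside the board tester need brushing. With the tester's lid still down, pull the carriage that holds the circuit board out along its rods by the red grip until it meets its stop, so that the pins are uncovered; then take the lid by its steel bar handle, raise it to 60 degrees from closed without ever letting it drop, and finish while still holding it there, because it falls shut when let go and a colleague needs both hands for the brush. Leave the other things on the bench where they are.

Things in the scene. Friction and masses are not known exactly. Their poses are not given: they have to be found in the camera images.
- tester: circuit board tester, fixed to the bench: dark housing 140 (x) x 200 (y) x 80 mm high on a base plate 150 x 315 x 14 mm. Origin: centre of the housing's underside, at bench level; own x points from the front panel (lights, white key) back to the hinge, z up. Base plate and two guide rods stick out of its open end to y = -215 mm. Place and yaw change from run to run.
- carriage_grip (a point): point on the centre line of the carriage's red upright grip, 10 mm below its top. The grip is 34 mm (tester x) x 14 mm (tester y) and 44 mm tall, its top 108 mm above the bench. At carriage_travel 0 the point is at tester (0, -140, 98) mm, 40 mm outside the housing and lid. Mind the desk lamp when swinging in: its shade, 140 mm across, hangs 330 mm over the bench at world (0.63, -0.11) m.
- carriage_travel (a joint): how far the carriage (aluminium frame with the black circuit board fixed in it) is pulled out, in m: 0 fully in under the lid, 0.13 at the stop, straight and level along the tester's -y. Friction of about 2.5 N holds it where it is left; it starts 0 to 0.04 out.
- lid: lid of the tester: dark frame 132 x 200 x 11 mm with a clear window, 0.37 to 0.68 kg, hinged at its rear edge. Origin: on the hinge axis; closed, its axes are the tester's, and its bar handle lies at own (-172, 0, 0) mm.
- lid_hinge (a point): middle of the lid's hinge axis, which runs along tester y, at tester (66, 0, 87) mm; fixed on the tester.
- lid_handle (a point): middle of the lid's steel bar handle: a round bar 12 mm thick, 110 mm long, parallel to the hinge axis (tester y) and 172 mm from it. Closed, it is level with the hinge, 87 mm above the bench, 40 mm out from the lid's front edge, with a 34 mm gap behind it for a finger. The bar can turn between the fingers.
- lid_angle (a joint): opening angle of the lid in rad: 0 closed and level, grows as the front edge rises, hinge stop at 1.45; 60 degrees is 1.047. No stay, no catch: it falls shut from any angle.
- blue_reel: blue solder reel, 74 mm across and 66 mm high, upright; origin at the centre of its underside. Leave alone.
- green_reel: green solder reel, 70 mm across and 70 mm high, upright; origin at the centre of its underside. Leave alone.
- braid_reel: flat pink and clear reel of desoldering braid, 67 x 84 x 14 mm, lying; origin at the centre of its underside. Leave alone.
- board_vice: red and grey board vice, 88 x 194 x 38 mm; origin at the centre of its underside. Leave alone.
- tweezers: orange tweezers, 107 mm long, lying; origin at the centre of their underside. Leave alone.
- brush: small black pin-cleaning brush, 167 x 14 x 16 mm, lying with its bristles up; origin under the middle. For the colleague; leave alone.

How it is judged:
On the way:
1. the carriage is pulled out to its stop while the lid is still down (value of joint carriage_travel above 0.125 m and value of joint lid_angle below 0.08 rad), for 0.2 s.
At the end, for the whole second after the job is handed in: The carriage is out, within 8 mm of its stop, and the robot holds the lid still at 60 degrees from closed, within 7 degrees (0.925 to 1.17 rad), touching the lid with more than 0.4 N, through the last second (value of joint carriage_travel above 0.122 m and value of joint lid_angle between 0.925 and 1.17 rad and velocity of joint lid_angle between -0.05 and 0.05 rad/s and contact force between any of the fingers, the arm and lid above 0.4 N); the arm keeps its last pose, push and grip.
It fails at once if the lid is raised while the carriage is still short of its stop (value of joint lid_angle above 0.12 rad and value of joint carriage_travel below 0.118 m).
It fails at once if the lid is let drop (closing faster than 2 rad/s) (velocity of joint lid_angle below -2 rad/s).
It fails at once if another thing on the bench is pushed more than 20 mm (distance of any of blue_reel, green_reel, braid_reel, board_vice, tweezers, brush from where it was at the start of the episode above 0.02 m).
It also fails if it takes over 58 s, if anything falls off the work surface, if the arm or the gripper's body presses on something with over 40 N, if the wrist force passes 120 N, or if a joint passes its speed limit or range.

## Working session

There is one attempt and no reset: what is moved stays moved. The work goes in short steps, Python scripts to look and compute and a shell command to move; the robot and the scene stay as the last step left them, time stands still between calls to the robot, and variables do not carry over. Pictures are saved under pics/ and viewed, and the job is handed in when it is done.

```bash
ls; mkdir -p pics
python3 - <<'E'
from workcell import manip
import cv2
print(manip.get_obs())
for n in("side","top"):
    print(n,manip.camera_info(n))
    cv2.imwrite(f"pics/{n}0.png",manip.snapshot(n)[:,:,::-1])
E
```

```text
pics
{'time': 0.0, 'q': array([ 1.25011389e+00,  2.64734499e-01,  1.60534968e+00, -5.72744682e-06,
        1.27371403e+00, -3.69244241e-02]), 'joint_vel': array([ 8.50232349e-05, -1.08907019e-04,  1.77557287e-03, -8.16411704e-04,
       -1.41939701e-03, -1.24655572e-04]), 'joint_torque': array([ 2.03771182e-03, -5.02112782e+01, -3.56878960e+01,  7.27591035e-02,
        2.94359168e-02, -1.95170733e-04]), 'position': array([0.18877314, 0.64733019, 0.23741372]), 'tool_rot': array([ 1.41402570e-01,  9.89951563e-01, -1.08568182e-03, -1.93437491e-04]), 'wrist_force': array([ 0.34147664, -0.45235048, -0.79864105]), 'wrist_torque': array([-0.00710947, -0.0065645 ,  0.00808548]), 'grip_width': 0.08822757082286203}
side {'fov_y': 47.46747877824197, 'cx': 255.54948134326006, 'cy': 195.0892061528224, 'k1': -0.1714936930639689, 'position': array([-0.65029656,  0.07838611,  1.35036785]), 'rotation': array([-0.24642283,  0.26078313,  0.67056897, -0.64931133])}
top {'fov_y': 50.91678195824341, 'cx': 258.039669964326, 'cy': 192.13123390903303, 'k1': 0.025079616909988722, 'position': array([0.39601146, 0.03537556, 1.57413021]), 'rotation': array([ 0.02830084, -0.02270687, -0.70218735,  0.71106708])}
```

View pics/side0.png

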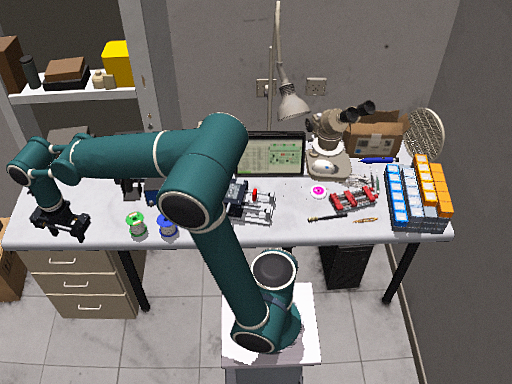

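View pics/top0.png

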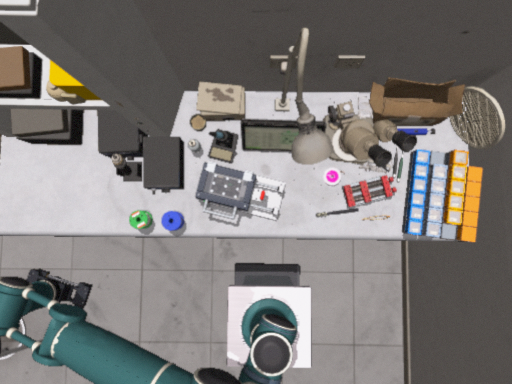

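The top view shows the tester around (227,188), with the red grip at (262,196), the bar handle on its robot side and the lamp shade at (310,145). In the side view the arm hides part of the housing, but the grip shows at (254,191). I'll zoom in on the top view.

Run:
```python
import cv2
t=cv2.imread("pics/top0.png")[130:240,170:300]
cv2.imwrite("pics/topz.png",cv2.resize(t,None,fx=6,fy=5.4,interpolation=cv2.INTER_CUBIC))
t=cv2.imread("pics/side0.png")[150:240,180:320]
cv2.imwrite("pics/sidez.png",cv2.resize(t,None,fx=5.5,fy=5.5,interpolation=cv2.INTER_CUBIC))
```

```text
(no output)
```

View pics/topz.png

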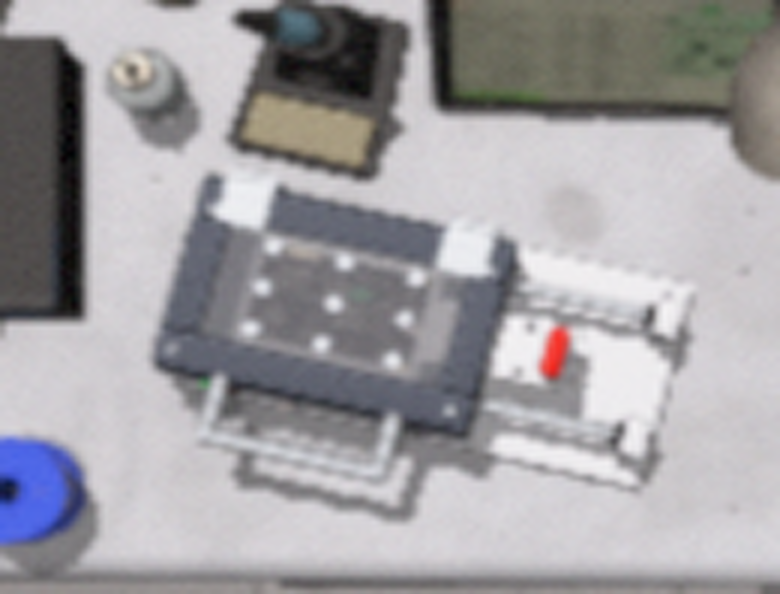

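View pics/sidez.png

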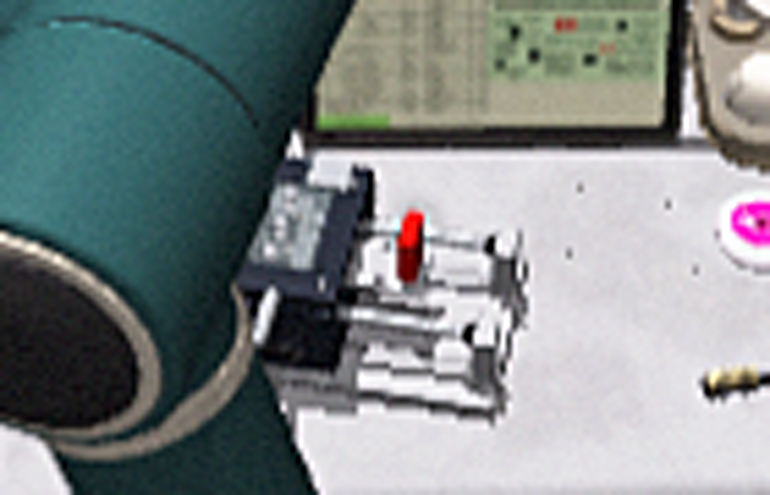

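```bash
cat > h.py <<'E'
import numpy as np,cv2
from scipy.spatial.transform import Rotation as R
from workcell import manip
def ray(n,px):
    c=manip.camera_info(n);f=192/np.tan(np.radians(c['fov_y']/2))
    K=np.array([[f,0,c['cx']],[0,f,c['cy']],[0,0,1]])
    u=cv2.undistortPoints(np.array([[px]],float),K,np.array([c['k1'],0,0,0,0.]))[0,0]
    d=R.from_quat(c['rotation']).apply([u[0],-u[1],-1]);return np.array(c['position']),d
def plane(n,px,z):
    p,d=ray(n,px);return p+d*(z-p[2])/d[2]
def proj(n,X):
    c=manip.camera_info(n);f=192/np.tan(np.radians(c['fov_y']/2))
    v=R.from_quat(c['rotation']).inv().apply(np.array(X)-c['position'])
    u=np.array([v[0],-v[1]])/-v[2];u=u*(1+c['k1']*(u@u));return u*f+[c['cx'],c['cy']]
def red(n,im,box):
    x0,y0,x1,y1=box;s=im[y0:y1,x0:x1].astype(int)
    m=(s[...,0]>140)&(s[...,1]<90)&(s[...,2]<90);ys,xs=np.nonzero(m)
    return xs.mean()+x0,ys.mean()+y0,m.sum(),xs.min()+x0,xs.max()+x0,ys.min()+y0,ys.max()+y0
E
python3 - <<'E'
from h import *
z=lambda X,Y:((X+.5)/6-.5+170,(Y+.5)/5.4-.5+130)
C={k:plane('top',z(*v),.092) for k,v in dict(RL=(208,178),RR=(516,240),FR=(470,434),FL=(156,364)).items()}
H=[plane('top',z(*v),.09) for v in((205,437),(383,473))]
for k,v in C.items():print(k,v.round(4))
print(np.round(H,4))
e=lambda a,b:np.degrees(np.arctan2(*(b-a)[[1,0]]))
print(e(C['RR'],C['RL'])-90,e(C['FR'],C['FL'])-90,e(C['FL'],C['RL']),e(C['FR'],C['RR']),e(H[1],H[0])-90)
for a,b in(('RR','RL'),('FR','FL'),('FL','RL'),('FR','RR')):print(np.linalg.norm(C[a]-C[b]))
print(np.linalg.norm(H[0]-H[1]), 'centre',np.mean(list(C.values()),0),'H',np.mean(H,0))
im=cv2.imread('pics/top0.png')[:,:,::-1];r=red('top',im,(255,180,275,205));print(r,plane('top',r[:2],.105))
im=cv2.imread('pics/side0.png')[:,:,::-1];r=red('side',im,(240,180,265,205));print(r,plane('side',r[:2],.09))
E
```

```text
RL [0.6105 0.2485 0.092 ]
RR [0.57   0.0577 0.092 ]
FR [0.4369 0.0841 0.092 ]
FL [0.4823 0.2776 0.092 ]
[[0.4329 0.2467 0.09  ]
 [0.4098 0.1371 0.09  ]]
-11.979607677290744 -13.182648366343457 -12.775419816247256 -11.221382582228378 -11.91057040301746
0.19505267390214306
0.19871819491272794
0.1314979182240833
0.13566929716755133
0.11200702499158849 centre [0.52492293 0.16700996 0.092     ] H [0.42136495 0.19189339 0.09      ]
(np.float64(262.1), np.float64(195.35), np.int64(20), np.int64(261), np.int64(263), np.int64(191), np.int64(199)) [0.49052663 0.03271688 0.105     ]
(np.float64(254.0), np.float64(191.5), np.int64(20), np.int64(252), np.int64(256), np.int64(189), np.int64(194)) [0.50458578 0.03330955 0.09      ]
```

Yaw is about -12.2°, the tester centre is about (0.525, 0.167), and the grip is about (0.495, 0.031), so travel is about 0. Next I work out the moves.

```bash
cat >> h.py <<'E'
C=np.array([.525,.167]);YAW=np.radians(-12.2)
def T(x,y,z):
    c,s=np.cos(YAW),np.sin(YAW);return np.array([C[0]+c*x-s*y,C[1]+s*x+c*y,z])
def want(p,yyaw=None,toTCP=True):
    """offset mm + turn deg to TCP p with tool y at world yaw (deg), tool down"""
    o=manip.get_obs();r=R.from_quat(o['tool_rot'])
    print('t',round(o['time'],2),'pos',o['position'].round(4),'F',o['wrist_force'].round(1),'w',round(o['grip_width'],4),'q',o['q'].round(2))
    print('offset mm',(r.inv().apply(p-o['position'])*1000).round(1))
    if yyaw is not None:
        a=np.radians(yyaw);y=np.array([np.cos(a),np.sin(a),0]);zz=np.array([0,0,-1.]);x=np.cross(y,zz)
        g=R.from_matrix(np.c_[x,y,zz]);print('turn deg',np.degrees((r.inv()*g).as_rotvec()).round(2))
E
python3 -c "
from h import *
want(T(0,-140,.2),77.8)"
```

```text
t 0.1 pos [0.1888 0.6474 0.2375] F [-0.6  0.4 -0. ] w 0.0883 q [ 1.25  0.26  1.61 -0.    1.27 -0.04]
offset mm [ -10369.5 -140015.3     316.9]
turn deg [-0.11 -0.   -4.06]
```

```bash
python3 -c "
from h import *
want(T(0,-.14,.2),77.8)
print(T(0,-.14,0),T(-.106,0,0))"
```

```text
t 0.1 pos [0.1888 0.6474 0.2375] F [-0.6  0.4 -0. ] w 0.0883 q [ 1.25  0.26  1.61 -0.    1.27 -0.04]
offset mm [-467.2 -506.6   38.5]
turn deg [-0.11 -0.   -4.06]
[0.49541453 0.03016177 0.        ] [0.42139392 0.18940043 0.        ]
```

```bash
python3 -m inch '{"turn":[[0,0,-1],[0,0,-2],[0,0,-3],[0,0,-4],[0,0,-4]],"offset":[[-25,-27,0],[-58,-63,0],[-91,-98,0],[-124,-134,0],[-157,-170,0]],"jaw":[0.8,0.6,0.45,0.39,0.39]}' 20
```

```text
time: 0.6
position: [0.2923, 0.4389, 0.2381]
tool_rot: [0.106, 0.994, -0.0, -0.0]
wrist_force: [0.3, 0.1, -0.2]
grip_width: 0.0504
```

```bash
python3 -c "
from h import *
want(T(0,-.14,.2),77.8)"
```

```text
t 0.6 pos [0.2923 0.4389 0.2381] F [ 0.3  0.1 -0.2] w 0.0504 q [ 0.94 -0.02  1.92 -0.    1.24 -0.42]
offset mm [-284.8 -356.5   38.4]
turn deg [-0.05 -0.01  0.  ]
```

```bash
python3 -m inch '{"turn":[[0,0,0],[0,0,0],[0,0,0],[0,0,0],[0,0,0]],"offset":[[-30,-38,0],[-61,-76,0],[-91,-114,0],[-121,-152,0],[-151,-190,0]],"jaw":[0.39,0.39,0.39,0.39,0.39]}' && python3 -m inch '{"turn":[[0,0,0],[0,0,0],[0,0,0],[0,0,0],[0,0,0]],"offset":[[-30,-38,5],[-61,-76,10],[-91,-114,20],[-118,-148,30],[-133,-166,38]],"jaw":[0.39,0.39,0.39,0.39,0.39]}'; python3 -c "
from h import *
want(T(0,-.14,.2),77.8)
for n in('side','top'):
  cv2.imwrite(f'pics/{n}1.png',cv2.resize(manip.snapshot(n)[120:240,170:320,::-1],None,fx=5,fy=5,interpolation=cv2.INTER_CUBIC))
"
```

```text
time: 1.1
position: [0.3995, 0.2212, 0.2385]
tool_rot: [0.107, 0.994, -0.0, -0.0]
wrist_force: [0.4, 0.2, 0.3]
grip_width: 0.0348
time: 1.6
position: [0.4946, 0.0296, 0.1999]
tool_rot: [0.108, 0.994, -0.0, -0.0]
wrist_force: [-0.6, 1.3, -0.0]
grip_width: 0.0344
t 1.6 pos [0.4946 0.0296 0.1999] F [-0.6  1.3 -0. ] w 0.0344 q [ 0.01 -0.05  2.02 -0.    1.17 -1.34]
offset mm [-0.7  0.7 -0.1]
turn deg [-0.05 -0.01 -0.21]
```

View pics/side1.png

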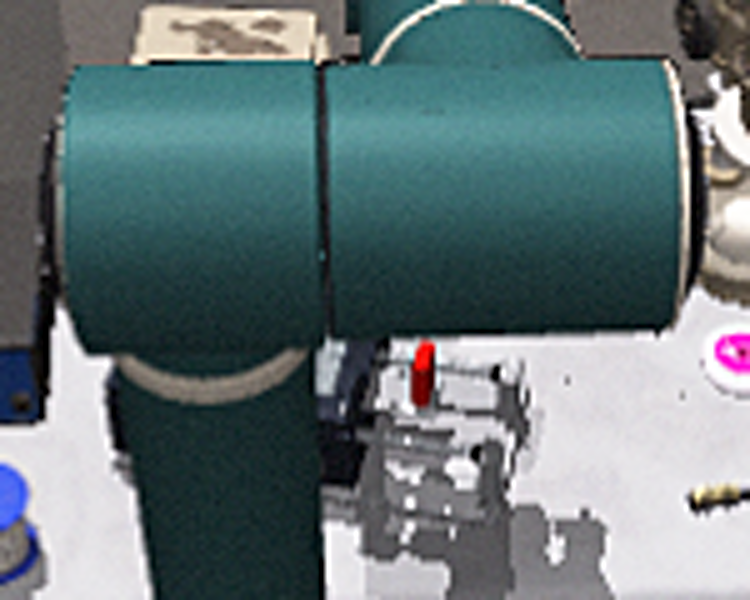

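View pics/top1.png

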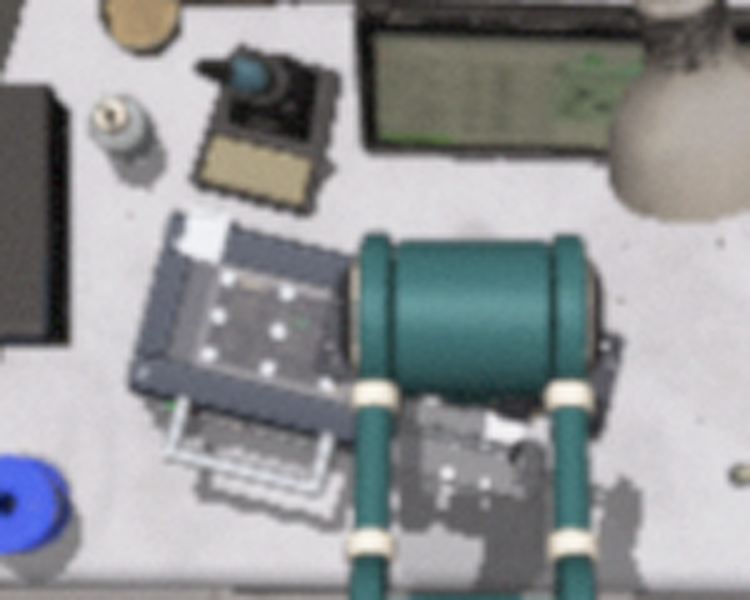

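The grip isn't hidden in the side view; it stands at about (424,373) in the zoomed picture, unchanged. The top view shows the wrist clear of the lamp shade. Now descending.

```bash
python3 -m inch '{"turn":[[0,0,0],[0,0,0],[0,0,0],[0,0,0],[0,0,0]],"offset":[[0,1,25],[0,1,55],[0,1,80],[0,1,100],[0,1,119]],"jaw":[0.39,0.39,0.39,0.39,0.39]}' && python3 -m inch '{"turn":[[0,0,0],[0,0,0],[0,0,0],[0,0,0],[0,0,0]],"offset":[[0,0,0],[0,0,0],[0,0,0],[0,0,0],[0,0,0]],"jaw":[0.2,0.1,0,0,0]}' 30;python3 -c "
from h import *
want(T(0,-.27,.081),77.8)"
```

```text
time: 2.2
position: [0.4933, 0.0349, 0.0807]
tool_rot: [0.106, 0.994, 0.0, -0.001]
wrist_force: [0.0, -0.5, -0.5]
grip_width: 0.0344
time: 2.7
position: [0.4941, 0.0328, 0.0825]
tool_rot: [0.107, 0.994, -0.001, 0.0]
wrist_force: [-1.7, -5.0, -2.0]
grip_width: 0.0136
t 2.7 pos [0.4941 0.0328 0.0825] F [-1.7 -5.  -2. ] w 0.0136 q [ 0.02  0.08  2.13 -0.    0.93 -1.34]
offset mm [  -2.  -132.3    1.7]
turn deg [-0.1   0.02 -0.06]
```

Gripped at 13.6 mm wide. Now the pull along tool -y.

```bash
python3 -m inch '{"turn":[[0,0,0],[0,0,0],[0,0,0],[0,0,0],[0,0,0]],"offset":[[0,-8,0],[0,-20,0],[0,-34,0],[0,-47,0],[0,-60,0]],"jaw":[0,0,0,0,0]}' && python3 -m inch '{"turn":[[0,0,0],[0,0,0],[0,0,0],[0,0,0],[0,0,0]],"offset":[[0,-13,0],[0,-26,0],[0,-38,0],[0,-48,0],[0,-55,0]],"jaw":[0,0,0,0,0]}' ;python3 -c "
from h import *
want(T(0,-.27,.081),77.8)"
```

```text
time: 3.2
position: [0.4803, -0.0254, 0.0824]
tool_rot: [0.107, 0.994, 0.001, -0.001]
wrist_force: [-5.3, 5.5, 3.4]
grip_width: 0.0137
time: 3.7
position: [0.4676, -0.0793, 0.0824]
tool_rot: [0.107, 0.994, 0.001, -0.002]
wrist_force: [-8.0, 4.7, 7.6]
grip_width: 0.0141
t 3.7 pos [ 0.4676 -0.0793  0.0824] F [-8.   4.7  7.6] w 0.0141 q [-0.22  0.04  2.17  0.    0.93 -1.58]
offset mm [ -4.1 -17.2   1.4]
turn deg [ 0.03 -0.24 -0.13]
```

```bash
python3 -m inch '{"turn":[[0,0,0],[0,0,0],[0,0,0],[0,0,0],[0,0,0]],"offset":[[1,-4,-1],[2,-8,-1],[2,-12,-1],[2,-14,-1],[2,-16,-1]],"jaw":[0,0,0,0,0]}' ;python3 -c "
from h import *
want(T(0,-.27,.081),77.8)"
```

```text
time: 4.2
position: [0.4641, -0.0938, 0.0825]
tool_rot: [0.107, 0.994, 0.0, -0.001]
wrist_force: [1.3, 11.3, -6.3]
grip_width: 0.0137
t 4.2 pos [ 0.4641 -0.0938  0.0825] F [ 1.3 11.3 -6.3] w 0.0137 q [-0.25  0.04  2.17  0.    0.93 -1.61]
offset mm [-4.4 -2.2  1.5]
turn deg [ 0.03 -0.06 -0.08]
```

```bash
python3 -m inch '{"turn":[[0,0,0],[0,0,0],[0,0,0],[0,0,0],[0,0,0]],"offset":[[0,-2,0],[0,-4,0],[0,-4,0],[0,-4,0],[0,-4,0]],"jaw":[0,0,0,0,0]}' ;python3 -c "
from h import *
want(T(0,-.27,.081),77.8)"
```

```text
time: 4.7
position: [0.464, -0.0938, 0.0824]
tool_rot: [0.108, 0.994, 0.004, -0.0]
wrist_force: [2.3, 18.0, -5.4]
grip_width: 0.014
t 4.7 pos [ 0.464  -0.0938  0.0824] F [ 2.3 18.  -5.4] w 0.014 q [-0.26  0.04  2.17  0.01  0.93 -1.62]
offset mm [-4.5 -2.2  1.4]
turn deg [ 0.41 -0.06 -0.16]
```

At the stop: no motion under 18 N after 130 mm. Relax, release and rise.

```bash
python3 -m inch '{"turn":[[0,0,0],[0,0,0],[0,0,0],[0,0,0],[0,0,0]],"offset":[[0,3,0],[0,4,0],[0,4,0],[0,4,0],[0,4,0]],"jaw":[0,0,0.39,0.39,0.39]}' && python3 -m inch '{"turn":[[0,0,0],[0,0,0],[0,0,0],[0,0,0],[0,0,0]],"offset":[[0,0,-15],[0,0,-40],[0,0,-70],[0,0,-100],[0,0,-120]],"jaw":[0.39,0.39,0.39,0.39,0.39]}' ;python3 -c "
from h import *
want(T(-.106,0,.2),-13)
want(T(-.106,0,.2),167)"
```

```text
time: 5.2
position: [0.4659, -0.0948, 0.0839]
tool_rot: [0.107, 0.994, -0.0, 0.001]
wrist_force: [-0.5, 0.3, 0.3]
grip_width: 0.0342
time: 5.7
position: [0.466, -0.0948, 0.206]
tool_rot: [0.107, 0.994, -0.001, 0.002]
wrist_force: [0.5, -0.1, -0.2]
grip_width: 0.0344
t 5.7 pos [ 0.466  -0.0948  0.206 ] F [ 0.5 -0.1 -0.2] w 0.0344 q [-0.25 -0.1   2.06 -0.    1.18 -1.61]
offset mm [104.  268.2   5.3]
turn deg [ 0.19  0.23 90.73]
t 5.7 pos [ 0.466  -0.0948  0.206 ] F [ 0.5 -0.1 -0.2] w 0.0344 q [-0.25 -0.1   2.06 -0.    1.18 -1.61]
offset mm [104.  268.2   5.3]
turn deg [ -0.23   0.19 -89.27]
```

```bash
python3 -m inch '{"turn":[[0,0,7],[0,0,15],[0,0,23],[0,0,31],[0,0,39]],"offset":[[8,20,0],[18,45,0],[28,72,0],[38,97,0],[47,121,0]],"jaw":[0.39,0.39,0.39,0.35,0.3]}' ;python3 -c "
from h import *
want(T(-.106,0,.2),-13)"
```

```text
time: 6.2
position: [0.4446, 0.0349, 0.2036]
tool_rot: [0.435, 0.9, 0.0, 0.001]
wrist_force: [-0.2, 0.0, -0.4]
grip_width: 0.0273
t 6.2 pos [0.4446 0.0349 0.2036] F [-0.2  0.  -0.4] w 0.0273 q [ 0.02 -0.16  2.11 -0.    1.18 -0.65]
offset mm [135.5  77.7   3.5]
turn deg [1.200e-01 4.000e-02 5.139e+01]
```

```bash
python3 -c "
from h import *
for n in('side','top'):
  im=manip.snapshot(n);np.save(f'{n}2.npy',im)
  cv2.imwrite(f'pics/{n}2.png',cv2.resize(im[120:240,170:320,::-1],None,fx=5,fy=5,interpolation=cv2.INTER_CUBIC))
"
```

```text
(no output)
```

View pics/top2.png

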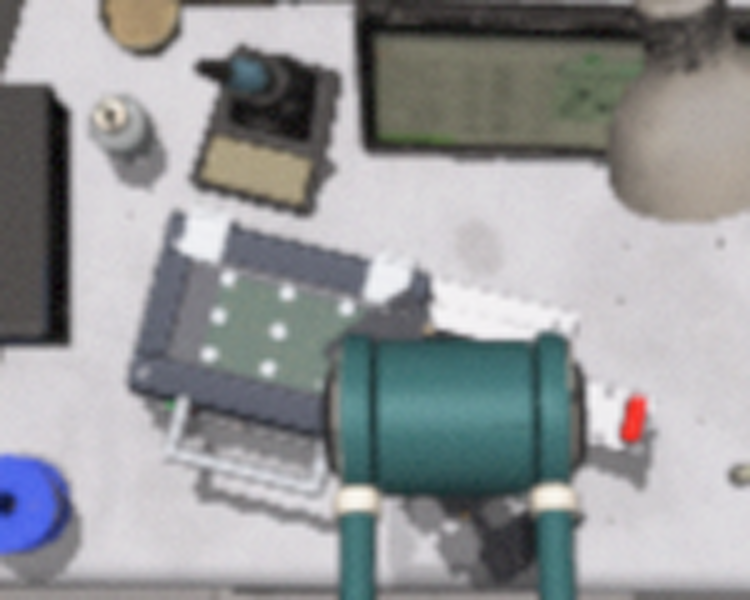

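View pics/side2.png

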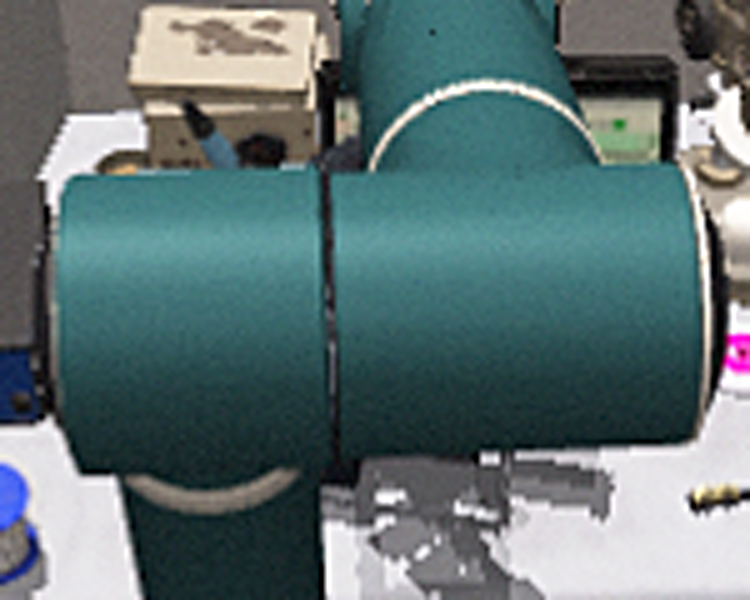

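The top view shows the grip now at zoomed (633,418), the lid still flat with pin area exposed, and the bar handle from about (172,457) to (320,487). I'll measure both.

```bash
python3 -c "
from h import *
z=lambda X,Y:((X+.5)/5-.5+170,(Y+.5)/5-.5+120)
a=plane('top',z(172,457),.09);b=plane('top',z(320,487),.09);print(a,b,(a+b)/2,np.degrees(np.arctan2(a[0]-b[0],a[1]-b[1])))
im=np.load('top2.npy');r=red('top',im,(290,195,305,212));g=plane('top',r[:2],.105);print(g,np.linalg.norm(g[:2]-[.4905,.0327]))
g=im[200:225,200:240].astype(int).sum(2)//3
for c in range(206,234,4): print(c,im[204:224,c].astype(int).sum(1)//3)
"
```

```text
[0.43116488 0.2457309  0.09      ] [0.41049409 0.13643364 0.09      ] [0.42082949 0.19108227 0.09      ] 10.709546438781983
[ 0.46196675 -0.09216844  0.105     ] 0.12808697847043415
206 [164 146 141 140 155 165 200 210 179 194 203 206 208 204 206 208 209 212
 211 206]
210 [103 105 115 137 158 142 151 196 206 154 126 126 126 123 126 133 166 207
 211 211]
214 [134 118 126 126 128 151 174 178 204 211 177 194 203 184 133 127 165 204
 211 211]
218 [ 95 118 121 124 131 151 177 182 180 201 210 183 200 209 184 134 128 133
 166 209]
222 [ 64 105 131 123 128 127 129 158 178 178 202 210 186 207 215 189 138 136
 167 210]
226 [ 88  65 103 137 123 126 128 136 157 178 179 198 205 182 202 215 204 162
 132 138]
230 [102  87  65 101 133 123 123 128 136 161 176 177 201 213 185 206 214 187
 140 133]
```

```bash
python3 -m inch '{"turn":[[0,0,8],[0,0,16],[0,0,24],[0,0,32],[0,0,40]],"offset":[[20,12,0],[46,26,0],[74,42,0],[100,57,0],[120,69,0]],"jaw":[0.3,0.3,0.3,0.3,0.3]}' ;python3 -c "
from h import *
want(np.array([.421,.191,.2]),-12.6)"
```

```text
time: 6.8
position: [0.4236, 0.1716, 0.2033]
tool_rot: [0.716, 0.698, 0.001, 0.001]
wrist_force: [0.7, 0.6, 0.7]
grip_width: 0.0266
t 6.8 pos [0.4236 0.1716 0.2033] F [0.7 0.6 0.7] w 0.0266 q [ 0.33 -0.13  2.09 -0.    1.18  0.36]
offset mm [19.3 -3.1  3.3]
turn deg [ 1.000e-01 -1.000e-02  1.118e+01]
```

```bash
python3 -m inch '{"turn":[[0,0,6],[0,0,11],[0,0,11],[0,0,11]],"offset":[[10,-2,10],[19,-3,30],[19,-3,50],[19,-3,65]],"jaw":[0.3,0.3,0.3,0.3]}' ;python3 -c "
from h import *
want(np.array([.421,.191,.07]),-12.6)
for n in('side','top'):
  im=manip.snapshot(n);
  cv2.imwrite(f'pics/{n}3.png',cv2.resize(im[120:240,170:320,::-1],None,fx=5,fy=5,interpolation=cv2.INTER_CUBIC))
"
```

```text
time: 7.2
position: [0.4209, 0.1895, 0.1371]
tool_rot: [0.778, 0.629, 0.0, 0.0]
wrist_force: [0.4, -0.5, -0.4]
grip_width: 0.0261
t 7.2 pos [0.4209 0.1895 0.1371] F [ 0.4 -0.5 -0.4] w 0.0261 q [ 0.37 -0.05  2.15 -0.    1.04  0.58]
offset mm [ 1.5 -0.3 67.1]
turn deg [0.04 0.02 0.53]
```

View pics/top3.png

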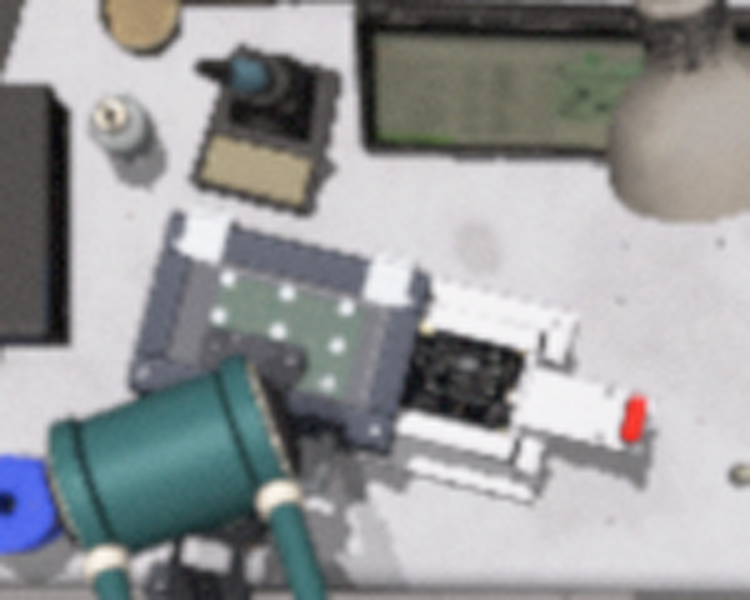

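View pics/side3.png

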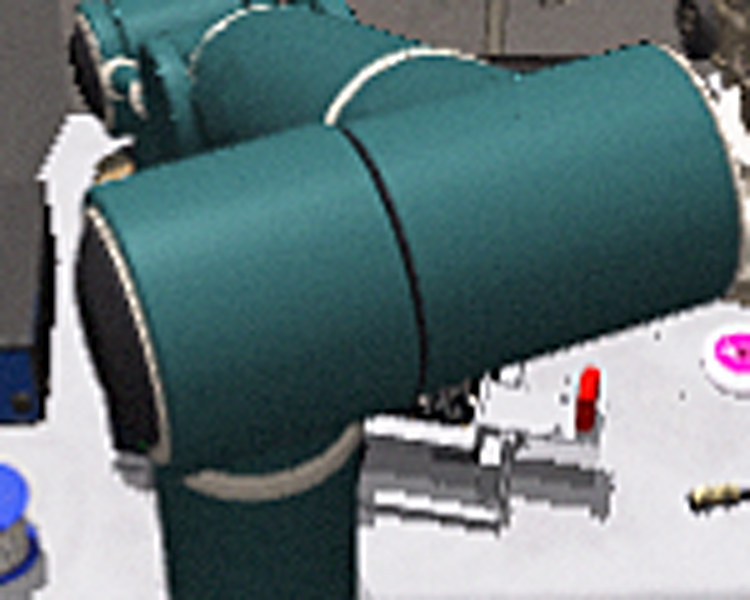

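The carriage is out, with the black board visible at (470,375). The gripper itself is hidden, so I'll descend watching the force.

```bash
python3 -m inch '{"turn":[[0,0,0],[0,0,0],[0,0,0]],"offset":[[1,0,15],[1,0,28],[1,0,38]],"jaw":[0.3,0.3,0.3]}' && python3 -m inch '{"turn":[[0,0,0],[0,0,0],[0,0,0],[0,0,0]],"offset":[[0,0,8],[0,0,16],[0,0,24],[0,0,29]],"jaw":[0.3,0.3,0.3,0.3]}'
```

```text
time: 7.6
position: [0.4211, 0.1907, 0.0996]
tool_rot: [0.778, 0.628, 0.0, 0.0]
wrist_force: [0.1, 0.4, -0.9]
grip_width: 0.0265
time: 8.0
position: [0.4204, 0.191, 0.07]
tool_rot: [0.779, 0.628, -0.0, -0.0]
wrist_force: [-0.4, 0.2, 0.0]
grip_width: 0.0263
```

```bash
python3 -m inch '{"turn":[[0,0,0],[0,0,0],[0,0,0],[0,0,0],[0,0,0]],"offset":[[0,0,0],[0,0,0],[0,0,0],[0,0,0],[0,0,0]],"jaw":[0.2,0.1,0,0,0]}' 30; python3 -c "
from h import *
o=manip.get_obs();p=o['position'];print(p)
h=T(.066,0,.087);ax=np.array([np.cos(YAW),np.sin(YAW)])
print('radial',(p[:2]-h[:2])@ax)
r=R.from_quat(o['tool_rot'])
print(r.as_matrix().round(3))"
```

```text
time: 8.5
position: [0.4238, 0.1903, 0.0719]
tool_rot: [0.778, 0.628, 0.002, 0.002]
wrist_force: [7.3, -6.4, -2.3]
grip_width: 0.0106
[0.4237812  0.19029235 0.07190047]
radial -0.16985511207184734
[[ 0.211  0.977  0.006]
 [ 0.977 -0.211 -0.001]
 [ 0.     0.007 -1.   ]]
```

Holding the bar (10.6 mm width; closing pulled the tool 3 mm onto it). I'll lift a little first, recentering in tool y.

```bash
python3 -m inch '{"turn":[[0,0,0],[0,0,0],[0,0,0],[0,0,0],[0,0,0]],"offset":[[0,2,0],[0,3,-4],[0,3,-10],[0,4,-17],[0,5,-24]],"jaw":[0,0,0,0,0]}'
```

```text
time: 9.0
position: [0.4255, 0.1897, 0.0952]
tool_rot: [0.778, 0.628, -0.0, 0.0]
wrist_force: [3.6, -3.5, -4.4]
grip_width: 0.01
```

```bash
python3 -c "
from h import *
print(manip.get_obs()['grip_width'])
for n in('side','top'):
  im=manip.snapshot(n);
  cv2.imwrite(f'pics/{n}4.png',cv2.resize(im[120:240,170:320,::-1],None,fx=5,fy=5,interpolation=cv2.INTER_CUBIC))
"
```

```text
0.01003063059707868
```

View pics/top4.png

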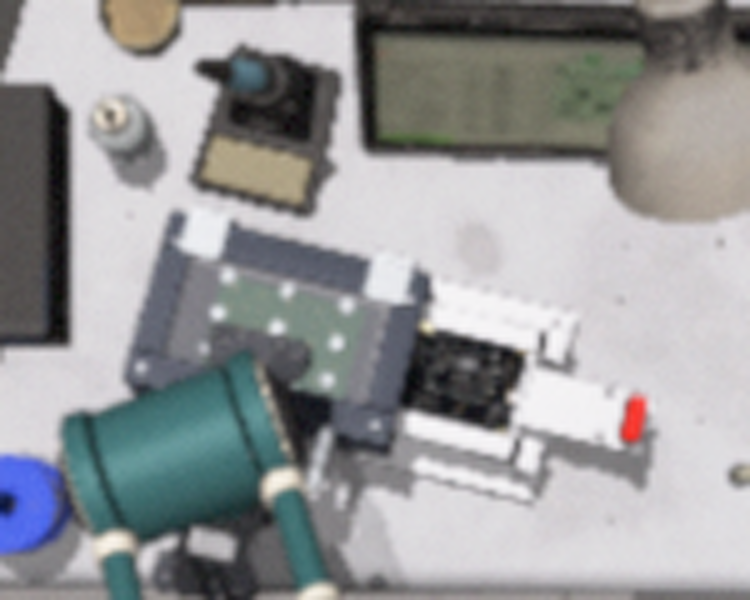

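The front lid edge has begun to rise: the bar's right end is now near (320,470). I continue on the arc.

```bash
python3 -m inch '{"turn":[[0,0,0],[0,0,0],[0,0,0],[0,0,0],[0,0,0]],"offset":[[0,3,-10],[0,6,-20],[0,8,-28],[0,11,-35],[0,13,-41]],"jaw":[0,0,0,0,0]}' 40; python3 -c "
from h import *
o=manip.get_obs();print(o['joint_vel'].round(2),o['wrist_torque'].round(2))
for n in('side','top'):
  im=manip.snapshot(n);
  cv2.imwrite(f'pics/{n}5.png',cv2.resize(im[120:240,170:320,::-1],None,fx=5,fy=5,interpolation=cv2.INTER_CUBIC))
"
```

```text
time: 9.6
position: [0.4371, 0.187, 0.1358]
tool_rot: [0.779, 0.628, -0.001, -0.001]
wrist_force: [-1.5, -2.3, -3.1]
grip_width: 0.01
[-0.02 -0.04 -0.09 -0.01  0.11 -0.02] [-0.39  0.76 -0.08]
```

View pics/top5.png

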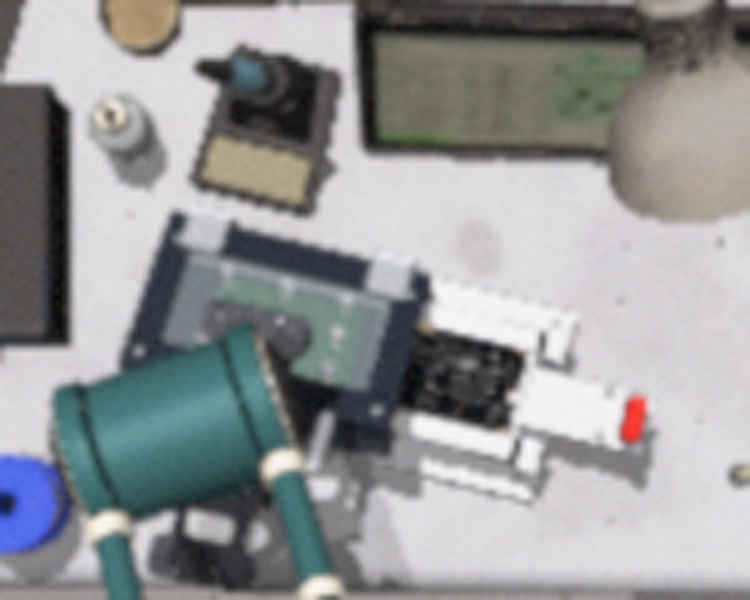

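The lid is rising evenly, at about 22°.

```bash
python3 -m inch '{"turn":[[0,0,0],[0,0,0],[0,0,0],[0,0,0],[0,0,0]],"offset":[[0,5,-11],[0,11,-22],[0,17,-32],[0,24,-42],[0,30,-49]],"jaw":[0,0,0,0,0]}'
```

```text
time: 10.2
position: [0.4709, 0.179, 0.1859]
tool_rot: [0.778, 0.628, 0.001, 0.003]
wrist_force: [8.4, -7.7, -13.8]
grip_width: 0.0093
```

The pull on the tool points toward the hinge, so my arc is slightly too wide. I correct inward and look.

```bash
python3 -m inch '{"turn":[[0,0,0],[0,0,0],[0,0,0]],"offset":[[0,2,1],[0,4,2],[0,4,2]],"jaw":[0,0,0]}'; python3 -c "
from h import *
for n in('side','top'):
  im=manip.snapshot(n);
  cv2.imwrite(f'pics/{n}6.png',cv2.resize(im[120:240,170:320,::-1],None,fx=5,fy=5,interpolation=cv2.INTER_CUBIC))
"
```

```text
time: 10.5
position: [0.47, 0.1792, 0.1848]
tool_rot: [0.779, 0.627, -0.002, -0.001]
wrist_force: [-13.7, -5.0, 8.8]
grip_width: 0.0095
```

View pics/top6.png

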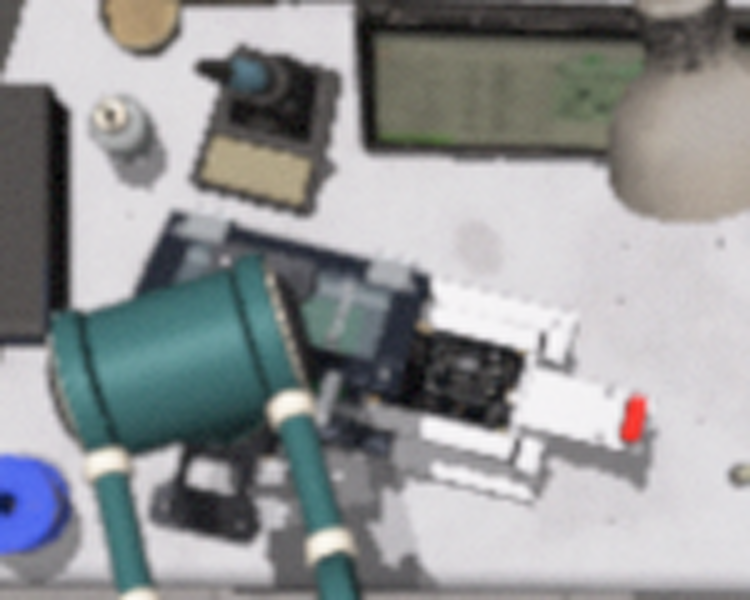

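View pics/side6.png

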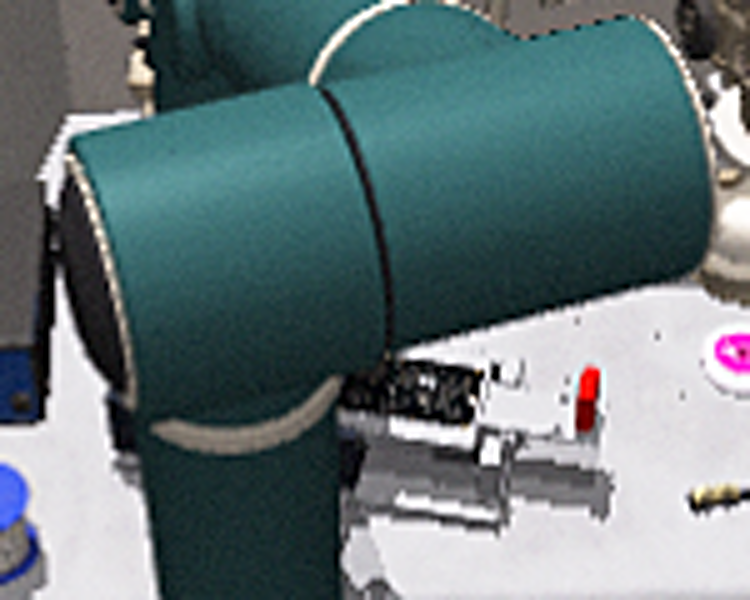

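Still rising, carriage still out (red at 590,400 in the side view). The force reversed, so I overcorrected by about half; I back off by 2 mm and go on.

```bash
python3 -m inch '{"turn":[[0,0,0],[0,0,0],[0,0,0],[0,0,0]],"offset":[[0,-2,-1],[0,2,-6],[0,6,-10],[0,10,-14]],"jaw":[0,0,0,0]}'
```

```text
time: 11.0
position: [0.4831, 0.1761, 0.1971]
tool_rot: [0.779, 0.628, 0.0, 0.002]
wrist_force: [3.6, -7.4, -11.2]
grip_width: 0.0095
```

```bash
python3 -m inch '{"turn":[[0,0,0],[0,0,0],[0,0,0],[0,0,0]],"offset":[[-1,5,-2],[-1,10,-6],[-1,15,-10],[-1,20,-13]],"jaw":[0,0,0,0]}'
```

```text
time: 11.4
position: [0.5014, 0.1718, 0.2102]
tool_rot: [0.779, 0.628, -0.0, 0.001]
wrist_force: [-3.0, -6.1, -5.4]
grip_width: 0.0095
```

```bash
python3 -m inch '{"turn":[[0,0,0],[0,0,0],[0,0,0],[0,0,0],[0,0,0]],"offset":[[-1,5,-4],[-1,10,-7],[-1,14,-9],[-1,16,-10],[-1,16,-10]],"jaw":[0,0,0,0,0]}'; python3 -c "
from h import *
for n in('side','top'):
  im=manip.snapshot(n);np.save(n+'7.npy',im)
  cv2.imwrite(f'pics/{n}7.png',cv2.resize(im[120:240,170:320,::-1],None,fx=5,fy=5,interpolation=cv2.INTER_CUBIC))
"
```

```text
time: 11.9
position: [0.5165, 0.1681, 0.2185]
tool_rot: [0.779, 0.627, -0.0, 0.0]
wrist_force: [5.1, -1.5, -16.8]
grip_width: 0.009
```

View pics/top7.png

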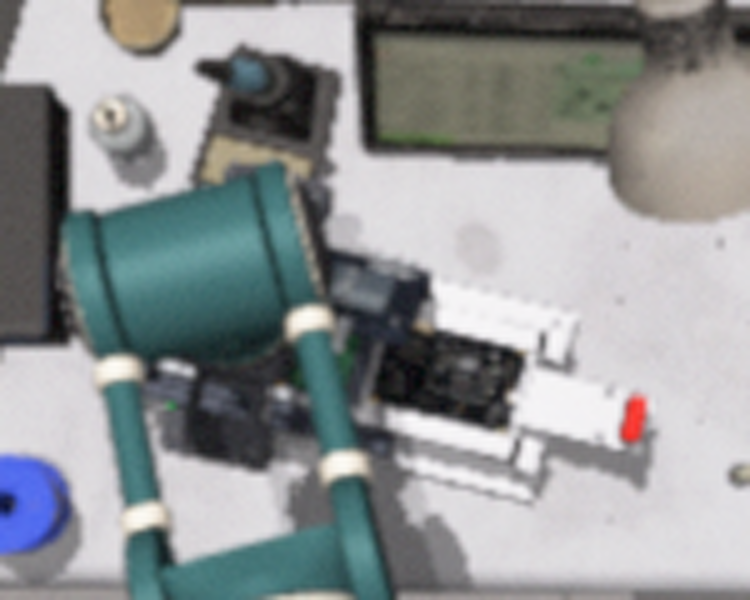

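View pics/side7.png

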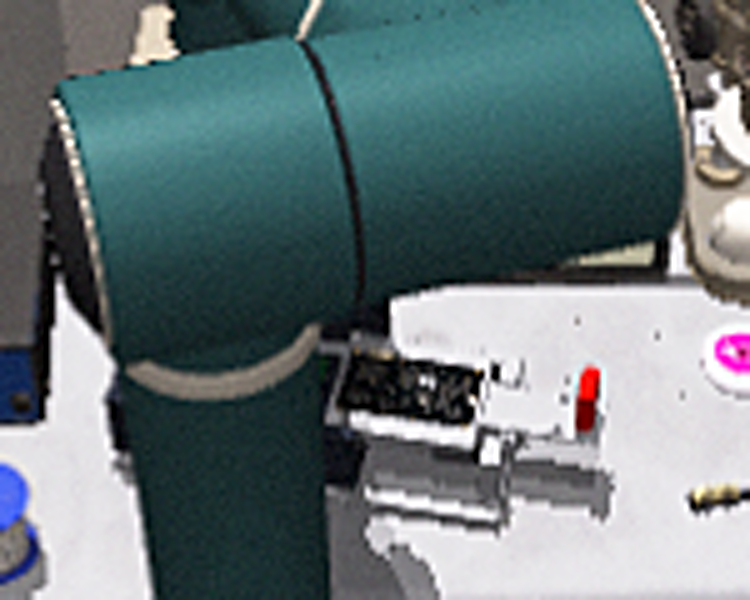

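The lid is up and the carriage still out (red at 633,418). The gripper hides the bar, so I cross-check the angle by projecting points of the lid's right front corner and handle end at candidate angles.

```bash
python3 -c "
from h import *
YAW=np.radians(-12.6)
import h;h.YAW=YAW
im=np.load('top7.npy')[165:215,215:275,::-1]
big=cv2.resize(im,None,fx=12,fy=12,interpolation=cv2.INTER_CUBIC)
for th,col in((50,(255,0,255)),(60,(0,255,255)),(70,(255,255,0))):
  t=np.radians(th)
  P=lambda l,y,n:h.T(.066-l*np.cos(t)+n*np.sin(t),y,.087+l*np.sin(t)+n*np.cos(t))
  pts=[P(0,-.1,.0055),P(.132,-.1,.0055),P(.132,-.1,-.0055),P(.172,-.055,0)]
  pp=[proj('top',p) for p in pts];print(th,np.round(pp,1).tolist())
  for p in pp: cv2.circle(big,tuple(int(v) for v in ((p-[215,165])+.5)*12),4,col,1)
cv2.imwrite('pics/z7.png',big)"
```

```text
50 [[256.6, 173.6], [250.6, 194.1], [250.0, 196.6], [235.3, 199.1]]
60 [[256.6, 173.5], [251.8, 188.3], [251.2, 191.1], [236.7, 191.6]]
70 [[256.6, 173.4], [253.2, 182.0], [252.5, 185.0], [238.4, 183.4]]
```

View pics/z7.png

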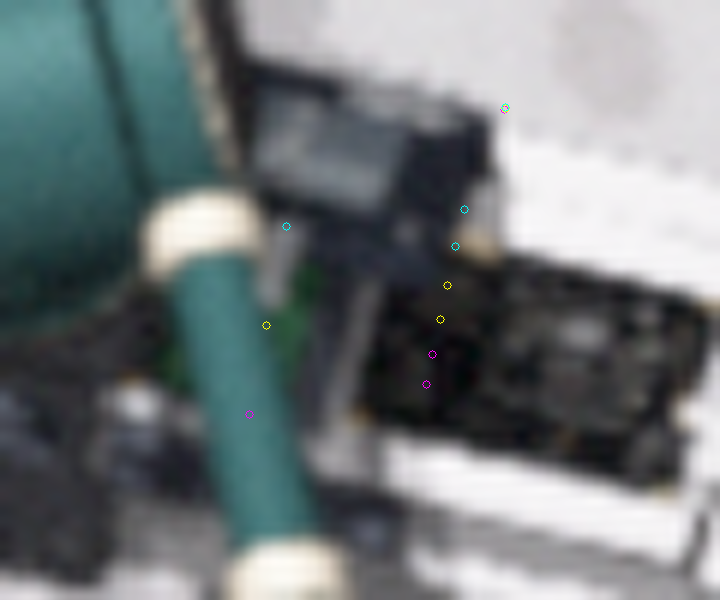

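```bash
python3 -c "
from h import *
import h
h.YAW=np.radians(-12.6)
z=lambda X,Y:((X+.5)/6-.5+170,(Y+.5)/5.4-.5+130)
d=plane('top',z(450,411),.0925)
c,s=np.cos(h.YAW),np.sin(h.YAW);e=d[:2]-h.C;xt=c*e[0]+s*e[1];yt=-s*e[0]+c*e[1];print('dot in tester',xt,yt)
l=.066-xt
for th in (52,56,58,60,62,64,66,70):
  t=np.radians(th);p=proj('top',h.T(.066-l*np.cos(t)+.0055*np.sin(t),yt,.087+l*np.sin(t)+.0055*np.cos(t)))
  b=proj('top',h.T(.066-.172*np.cos(t),-.055,.087+.172*np.sin(t)))
  print(th,((p-[215,165]+.5)*12).round(),((b-[215,165]+.5)*12).round())
"
```

```text
dot in tester -0.05548729806680937 -0.08453530413727951
52 [389. 309.] [252. 398.]
56 [394. 284.] [259. 363.]
58 [397. 271.] [263. 344.]
60 [400. 258.] [266. 325.]
62 [403. 244.] [270. 306.]
64 [406. 231.] [274. 287.]
66 [409. 217.] [278. 267.]
70 [415. 189.] [287. 226.]
```

The screw dot at (408,232) gives about 64°, the handle leg about 62° and the kinematics about 63°. That is within tolerance, but I'll lower about 3° slowly and relieve the downward pull.

```bash
python3 -m inch '{"turn":[[0,0,0],[0,0,0],[0,0,0],[0,0,0],[0,0,0]],"offset":[[0,-2,2],[0,-4,3],[0,-6,5],[0,-7,6],[0,-7,6]],"jaw":[0,0,0,0,0]}';  python3 -m inch '{"turn":[[0,0,0],[0,0,0],[0,0,0],[0,0,0],[0,0,0]],"offset":[[0,0,0],[0,0,0],[0,0,0],[0,0,0],[0,0,0]],"jaw":[0,0,0,0,0]}'; python3 -c "
from h import *
im=manip.snapshot('top')
cv2.imwrite('pics/z8.png',cv2.resize(im[165:215,215:275,::-1],None,fx=12,fy=12,interpolation=cv2.INTER_CUBIC))
r=red('top',im,(290,195,305,212));print(plane('top',r[:2],.105))
o=manip.get_obs();print(o['joint_vel'].round(3),o['wrist_force'])"
```

```text
time: 12.5
position: [0.5092, 0.1699, 0.2145]
tool_rot: [0.779, 0.628, 0.0, 0.0]
wrist_force: [0.6, -2.7, -7.4]
grip_width: 0.0095
time: 13.0
position: [0.5092, 0.1699, 0.2144]
tool_rot: [0.779, 0.628, 0.0, -0.0]
wrist_force: [-1.8, -3.5, -1.3]
grip_width: 0.0095
[ 0.46176739 -0.09191779  0.105     ]
[ 0.002 -0.001  0.001  0.001  0.001 -0.   ] [-2.02601165 -2.60063103 -1.13149441]
```

View pics/z8.png

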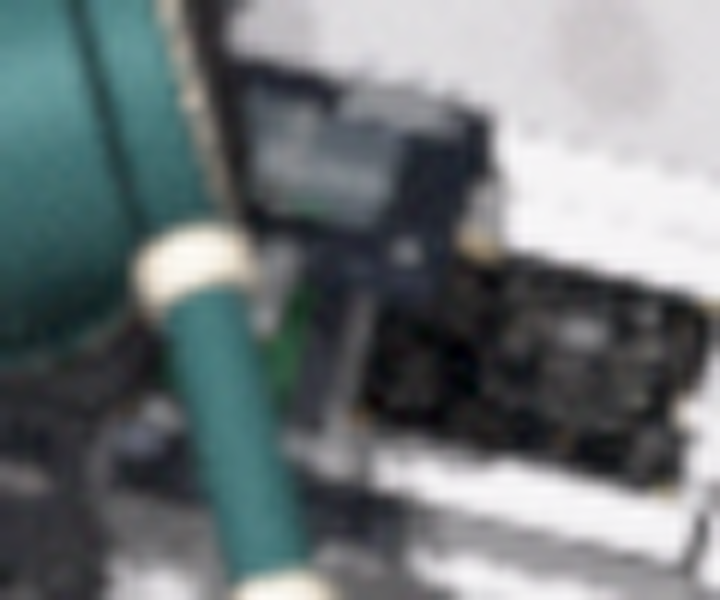

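The dot at (407,251) gives about 61°, and the handle leg ending near (262,330) gives about 60°. I hold once more to check it stays still, then hand in.

```bash
python3 -m inch '{"turn":[[0,0,0],[0,0,0],[0,0,0],[0,0,0],[0,0,0]],"offset":[[0,0,0],[0,0,0],[0,0,0],[0,0,0],[0,0,0]],"jaw":[0,0,0,0,0]}';  python3 -m inch '{"turn":[[0,0,0],[0,0,0],[0,0,0],[0,0,0],[0,0,0]],"offset":[[0,0,0],[0,0,0],[0,0,0],[0,0,0],[0,0,0]],"jaw":[0,0,0,0,0]}'; python3 -c "
from h import *
im=manip.snapshot('top');s=manip.snapshot('side')
cv2.imwrite('pics/z9.png',cv2.resize(im[165:215,215:275,::-1],None,fx=12,fy=12,interpolation=cv2.INTER_CUBIC))
cv2.imwrite('pics/t9.png',im[:,:,::-1])"
```

```text
time: 13.55
position: [0.5091, 0.17, 0.2143]
tool_rot: [0.779, 0.628, 0.0, -0.0]
wrist_force: [-3.9, -2.9, 3.4]
grip_width: 0.0094
time: 14.05
position: [0.5091, 0.1699, 0.2143]
tool_rot: [0.779, 0.628, 0.0, -0.0]
wrist_force: [-4.2, -3.0, 3.3]
grip_width: 0.0093
```

View pics/z9.png

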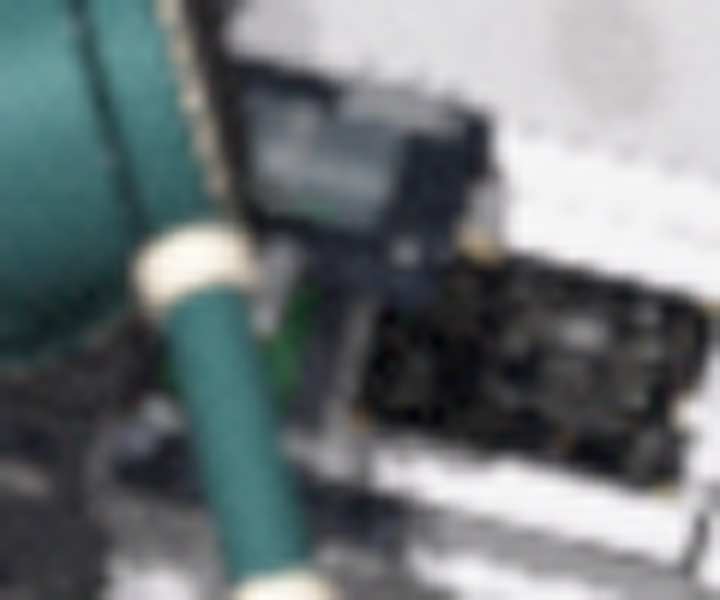

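View pics/t9.png

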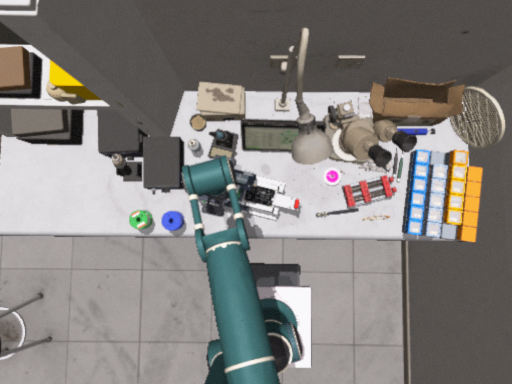

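The view hasn't changed: the screw dot is still at (407,251), the reels are at (141,219) and (172,221), and the other items are in place. The lid is steady, so I hand in.

```bash
python3 -c "
from workcell import manip
print(manip.job_done())
o=manip.get_obs();print(o['time'],o['position'],o['grip_width'],o['wrist_force'])"
```

```text
the job is handed in; nothing more can be done
None
the job is handed in; nothing more can be done
```

I pulled the carriage out by the red grip with the lid down, then gripped the bar handle, raised the lid and handed in at about 14 s, still holding it. `job_done` gives no verdict, so the points below are my own checks.

- **Carriage:** it moved 130 mm on the tool readings and then stood still under an 18 N pull, so it was at its stop. The camera put the travel at 128 mm, and the grip was still there after the lid was up.
- **Lid angle:** about 60–61° in the last pictures (60° from the handle leg, 61° from a screw on the lid). The arm's own position was less certain: before I lowered the lid by about 3°, its estimates ran from 58.5° to 66°, because the bar gives a little in the fingers.
- **Holding:** the grip is set to 40 N. Over the last second the tool position changed by about 0.1 mm and the screw on the lid stayed put in the picture. The jaws read 9.3 mm on a 12 mm bar, less than I expected and unexplained. They slid closer by about 0.2 mm during the hold.
- **Forces:** the wrist force reached about 18 N in the lift, where my arc did not quite match the hinge's. In the last hold it was about 6 N.
- **Other things on the bench:** they looked unmoved in the last top picture. I did not measure them.

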